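Press a paint refill into the spring-loaded dock

ROBOT

A 7-joint arm with a two-finger parallel gripper is mounted at the origin on the work surface. World frame = base frame: x ahead of the robot, y to its left, z up, the work surface at z = 0. Lengths are in m, angles in rad, forces in N, time in s.
With the tool pointing down it reaches from about 0.4 to 0.75 m from the base axis. Payload 19.5 kg.
Tool frame: the origin (TCP) lies midway between the tips of the shut fingers; the grasp point (between the pads) lies 19 mm behind it (ctrl.grasp_offset is the distance from the TCP to the grasp point, in m); z points along the fingers, y is the direction in which the jaws open and shut (so a half turn about z gives the same grasp; the last joint's range is limited). The gripper opens to 85 mm and grips with 20 to 120 N. Pads are 22 mm wide; open, the fingers measure 114 mm over their backs; the gripper's body (76 mm by 85 mm) begins 54 mm behind the grasp point. The pads swing forward as they close: fully open they stand 13 mm farther back than shut.
Start: joints at [-1.375, 0.707, -0.028, 1.485, 0.022, 0.951, -0.075], TCP at [0.135, 0.559, 0.231] pointing down, gripper open.
Joint ranges: [-2.71, 2.71], [-0.32, 2.16], [-1.57, 1.52], [0, 2.45], [-1.46, 4.6], [0, 2.02], [-2.83, 2.83]. Speed limits (rad/s): [1.89, 1.89, 2.57, 2.57, 3.01, 3.01, 3.01].

INTERFACE

Orientations are given as a rotation vector (axis times angle).
In Python, from plant import observe, eyes, ctrl, models gives the robot as it stands.
- The arm moves only by the tool send_rows, never from a script. Its argument "moves" is a list of rows, each a list of 3 entries, a list of its own where there are three numbers: the opening in per cent of the stroke, from 0 (shut) to 100 (fully open), then the shift along the tool's x, y, z each as a share of 100 mm, from -1 to 1, then the turn, a rotation vector about the tool's x, y, z each as a share of 180 degrees, from -1 to 1. In form: [[claw, [x, y, z], [ax, ay, az]], ...]. A call has 1 to 5 rows; each row is the pose to reach, as a shift and turn from the pose commanded when the call began, along the tool's axes at that moment, turning the shorter way round; what a row does not reach only later rows make up. A row lasts 1/10 s, in which the tool goes at most 50 mm and 8.59 degrees, less where a joint would pass 70% of its speed; a pose out of reach is approached as far as the arm can. A call with a number of a shift or a turn outside -1 to 1 is refused whole. A call with a gripper value outside its range is refused whole. The fingers move at their own pace and stop on an object; the grip force is fixed at half the most. Time passes only in rows, so rows that repeat a pose let the fingers close. It gives the time, the measured TCP pose, the force and the opening at its end, in the units of the state.
- observe(): the state, without advancing time (a new reading comes with each control period).
- eyes.read_camera(name): name is "scene" or "top" or "wrist"; returns (picture, depth): 384x512x3 uint8, red, green, blue; 384x512 float32, m along the optical axis (not along the pixel's ray), 0 where there is no reading.
- eyes.calibration(name): a dict with "K" (3x3 intrinsics, pixels), "k1" (the pictures are not rectified: a ray, as slopes to the right and down, at radius r is drawn at 1 + k1 r^2 times it, then the intrinsics apply), "eye" and "attitude" of the camera in the world; the wrist camera has in their place "T_tool_cam" (4x4, takes a point from camera to tool coordinates, whose origin is the TCP and whose axes are the flange's). Camera axes: x right, y up, looking along -z (the intrinsics and any distortion apply to the point x, -y, -z); pixel columns grow to the right and rows downward; lengths in m; the calibration is good to about 2 mm. A picture is of the moment at which its call begins: read the wrist's pose just before it. calibration takes no time and is no camera call.
- ctrl.sign_off(): hands the job in, once; it reports no verdict.
Trained networks look in the newest picture that a camera, given by its name, has taken for a name from the list of things; names that differ only in an ending like _2 or _b are one class to them, and where a whole thing is asked for, a point or a joint stands for the part that bears it (a point fixed in the world has none). Each returns a list of dicts, best first, with "score" (0 to 1); they miss things now and then, are a little off and sometimes report something else, mostly with a low value. They report only what shows in the picture. A call takes as long as a camera call. They do not tell look-alikes from the thing itself.
- models.spot_in(target, camera): "xy" ([column, row] in pixels, amid what is visible of it).
The state is a dict: "clock": time; "joint_pos": joint angles; "qd": joint speeds; "joint_efforts": joint torques, N m; "tcp_pos": TCP position; "eef_rot": TCP orientation; "force": force on the tool from outside, world axes, zero at the start; "ft_torque": the same for the moment, N m; "finger_gap": finger opening in m.
Only numpy, scipy, OpenCV 4.12 (cv2) and the standard library are available. Lean on these libraries where they do the work, as an engineer would, in place of code of your own. Each camera call takes 0.05 s, during which the arm holds its last target. There are 200 camera calls.

TASK

Load the paint dock: take the refill with the round, wide-shouldered body, set it upright, cap up, in the flared mouth of the dock and push it straight down against the spring until both catches snap over its shoulder and it stays down by itself, then let go. Leave the square-bodied refill standing where it is; the slim one is not wanted either.

Things in the scene. Friction and masses are not known exactly. Their poses are not given: they have to be found in the camera images.
- round_refill: Refill to load: white plastic, 130 mm tall, upright, 0.13 to 0.25 kg. Round body 50 mm wide and 50 mm tall (foot chamfered to 40 mm over the lowest 6 mm) with a flat shoulder; 22 mm white neck from 50 to 68 mm height; black round cap 28 mm wide from 68 to 130 mm, the place to grip. Origin: centre of its underside, z up along it.
- mouth (a point): Centre of the open top of the dock, a grey square column 70 mm wide on a 130 mm base plate fixed to the table; on its axis, 121 mm above the table. z up, y towards one catch. An aluminium flare, 78 mm wide inside, narrows to a 54 mm square well 18 mm down. Undersides of the two steel catches: 27 mm below this point. Latched, the refill's underside is 77 mm below it, the cap top 53 mm above.
- follower (a joint): Black spring plate in the well, m: 0 at rest (top 19 mm below the mouth point), grows as pushed down, stops at 0.066. Spring 4 N at rest, 13 N at 0.058 (refill latched), 14 N at 0.064; catches add a few N. The catches at +y and -y, noses 40 mm apart, sloped on top, are pushed aside by the refill and snap over its shoulder; press 5 mm past latched depth. Unlatched, it springs back to 0.
- square_refill: Refill to be left standing: same white plastic and black cap, 130 mm tall, but a square body 60 mm wide, 50 mm tall. Origin: centre of its underside, z up. A third, unlisted refill has the same cap on a slim 36 mm round body without a wide shoulder. The three stand in any order, their centres 110 mm or more apart.
Mind the look-alikes: they are no part of the job. What is shaped like the round_refill but purple is not meant.

How it is judged:
By the outcome, as a careful person would: the job done as asked, in the order asked, and still so for the second after the job is handed in, with the robot touching nothing.
It also fails if it takes over 42 s, if anything falls off the work surface, if the arm or the gripper's body presses on something with over 40 N, if the wrist force passes 120 N, or if a joint passes its speed limit or range.

## Working session

There is one attempt and no reset: what is moved stays moved. The work goes in short steps, Python scripts to look and compute and a tool call to move; the robot and the scene stay as the last step left them, time stands still between calls to the robot, and variables do not carry over. Pictures are saved under pics/ and viewed, about 8 in all and at most 12, crops included, and the job is handed in when it is done.

Besides the shell and the picture viewer there is one more tool, called as name(argument=value, ...) on one line, values as JSON. send_rows: Moves the arm, as the interface text tells. Its arguments: {"type":"object","properties":{"moves":{"type":"array","items":{"type":"array"}}},"required":["moves"]}

```bash
mkdir -p pics
cat > h.py <<'E'
import numpy as np, cv2
from scipy.spatial.transform import Rotation as R
from plant import observe, eyes, ctrl, models
def cam(name):
    c=eyes.calibration(name)
    if name=='wrist':
        s=observe(); T=np.eye(4); T[:3,:3]=R.from_rotvec(s['eef_rot']).as_matrix(); T[:3,3]=s['tcp_pos']
        T=T@np.array(c['T_tool_cam'])
    else:
        T=np.eye(4); a=np.array(c['attitude'],float)
        T[:3,:3]=a if a.shape==(3,3) else R.from_rotvec(a).as_matrix(); T[:3,3]=c['eye']
    return np.array(c['K']),c['k1'],T
def ray(cm,uv):
    K,k1,T=cm
    p=cv2.undistortPoints(np.array(uv,float).reshape(-1,1,2),K,np.array([k1,0,0,0.]))[:,0]
    return p
def world(cm,uv,d):
    p=ray(cm,uv); d=np.array(d,float).reshape(-1,1)
    P=np.hstack([p[:,:1]*d,-p[:,1:]*d,-d]); return P@cm[2][:3,:3].T+cm[2][:3,3]
def cloud(cm,dep):
    v,u=np.nonzero(dep>0); return np.c_[u,v],world(cm,np.c_[u,v],dep[v,u])
def save(n,img): cv2.imwrite('pics/'+n+'.png',img[:,:,::-1])
E
python3 - <<'E'
from h import *
s=observe(); print(s); print(eyes.calibration('top'));print(eyes.calibration('wrist'))
for n in('scene','top'):
    cm=cam(n); im,d=eyes.read_camera(n); save(n,im); np.savez(n+'.npz',im=im,d=d)
    for t in('round_refill','square_refill','mouth','follower'):
        try:
            for r in models.spot_in(t,n)[:4]:
                x,y=np.round(r['xy']).astype(int); print(n,t,r['xy'],r['score'],world(cm,[r['xy']],[d[y,x]]).round(3))
        except Exception as e: print(n,t,e)
print(ctrl.grasp_offset)
i=np.hstack([np.load('scene.npz')['im'],np.load('top.npz')['im']])
save('both',cv2.resize(i,(800,300),interpolation=cv2.INTER_AREA))
E
```

```text
{'clock': 0.0, 'joint_pos': array([-1.37469091,  0.7071081 , -0.02762301,  1.48497242,  0.02197542,
        0.95091514, -0.07550377]), 'qd': array([ 2.86854943e-04,  2.29779413e-05,  2.79775820e-04, -6.62615094e-04,
       -2.13302070e-03, -4.61069824e-04,  4.81456581e-04]), 'joint_efforts': array([-2.40782256e-04, -8.83212376e+01,  1.23435359e+00, -2.36175925e+01,
        1.67863257e-02,  6.41508566e-03, -1.03081427e-04]), 'tcp_pos': array([0.13538397, 0.55856822, 0.23083074]), 'eef_rot': array([-3.72671745e-01, -3.11928993e+00,  1.72034450e-03]), 'force': array([-0.17301289, -0.79937487,  0.62541571]), 'ft_torque': array([-0.00441332,  0.0219802 ,  0.03488935]), 'finger_gap': 0.0853787671002764}
{'K': array([[351.13332973,   0.        , 253.32069271],
       [  0.        , 351.13332973, 192.81148567],
       [  0.        ,   0.        ,   1.        ]]), 'k1': -0.03531197630691009, 'eye': array([ 0.4447343 , -0.03616895,  0.97932913]), 'attitude': array([ 0.07558072, -0.10819585, -1.56166564])}
{'K': array([[315.85809812,   0.        , 253.48653921],
       [  0.        , 315.858098
[... 601 characters left out ...]
 [188.3, 191.5] 0.57 [[ 0.513 -0.169  0.059]]
scene square_refill [144.4, 184.3] 0.78 [[ 0.503 -0.282  0.049]]
scene mouth [350.7, 246.0] 0.86 [[0.61 0.2  0.08]]
scene follower [353.0, 225.3] 0.69 [[0.577 0.199 0.103]]
scene follower [145.1, 184.3] 0.35 [[ 0.504 -0.28   0.051]]
top round_refill [261.1, 208.4] 0.69 [[ 0.507 -0.073  0.132]]
top round_refill [220.9, 208.4] 0.69 [[0.506 0.025 0.13 ]]
top round_refill [264.1, 166.9] 0.66 [[ 0.609 -0.08   0.13 ]]
top round_refill [301.1, 209.2] 0.54 [[ 0.506 -0.17   0.13 ]]
top square_refill [335.5, 218.9] 0.94 [[ 0.486 -0.274  0.053]]
top mouth [157.4, 183.8] 0.59 [[0.569 0.187 0.104]]
top follower [154.3, 181.3] 0.81 [[0.575 0.196 0.102]]
0.0187
```

View pics/both.png

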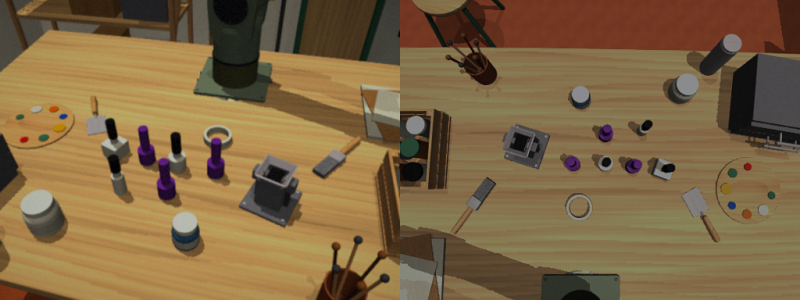

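Run:
```python
from h import *
a=np.load('scene.npz')['im'][130:280,110:400]; b=np.load('top.npz')['im'][120:270,120:370]
a=cv2.resize(a,(800,414),interpolation=cv2.INTER_CUBIC)
save('crop',a)
```

```text
(no output)
```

View pics/crop.png

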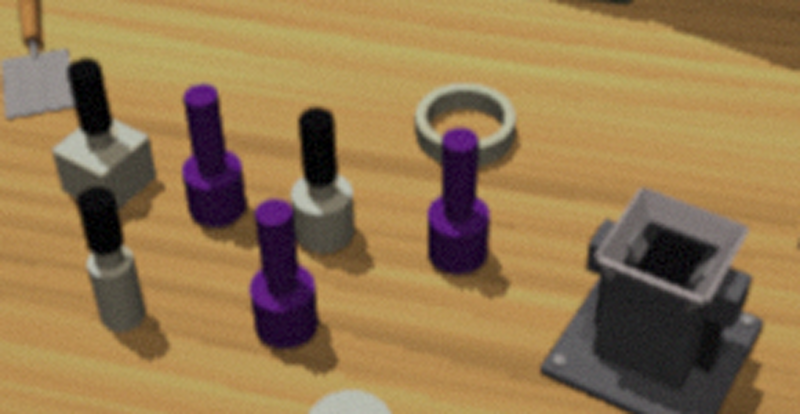

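Run:
```python
from h import *
for n in('top','scene'):
    z=np.load(n+'.npz'); cm=cam(n); uv,P=cloud(cm,z['d']); col=z['im'][uv[:,1],uv[:,0]].astype(int)
    for c in [(.507,-.073),(.506,.025),(.609,-.08),(.506,-.17)]:
        m=(np.hypot(P[:,0]-c[0],P[:,1]-c[1])<.03)&(P[:,2]>.12)&(P[:,2]<.14); q=P[m]
        print(n,c,m.sum(),q.mean(0).round(4),q.min(0).round(3),q.max(0).round(3),col[m].mean(0).round(0))
    m=(np.hypot(P[:,0]-.57,P[:,1]-.19)<.1)&(P[:,2]>.113)&(P[:,2]<.129); q=P[m]
    print(m.sum(),q.mean(0),cv2.minAreaRect(q[:,:2].astype(np.float32)*1000))
```

```text
top (0.507, -0.073) 102 [ 0.5125 -0.0806  0.1301] [ 0.501 -0.094  0.124] [ 0.525 -0.068  0.134] [23. 22. 24.]
top (0.506, 0.025) 99 [0.5115 0.0316 0.1304] [0.5   0.02  0.127] [0.524 0.044 0.134] [75. 34. 94.]
top (0.609, -0.08) 102 [ 0.6159 -0.0818  0.1298] [ 0.604 -0.094  0.12 ] [ 0.629 -0.07   0.134] [73. 35. 90.]
top (0.506, -0.17) 103 [ 0.5047 -0.1771  0.1297] [ 0.492 -0.19   0.123] [ 0.519 -0.165  0.133] [77. 37. 92.]
456 [0.57575816 0.20105527 0.11864887] ((574.3873901367188, 198.27398681640625), (86.74945831298828, 84.80009460449219), 72.83414459228516)
scene (0.507, -0.073) 128 [ 0.5154 -0.08    0.1282] [ 0.497 -0.095  0.12 ] [ 0.527 -0.067  0.133] [22. 18. 15.]
scene (0.506, 0.025) 135 [0.5143 0.0322 0.1282] [0.499 0.018 0.12 ] [0.525 0.045 0.133] [73. 27. 92.]
scene (0.609, -0.08) 149 [ 0.6189 -0.0808  0.1284] [ 0.602 -0.096  0.12 ] [ 0.63  -0.068  0.132] [74. 26. 95.]
scene (0.506, -0.17) 120 [ 0.5076 -0.1765  0.128 ] [ 0.491 -0.191  0.12 ] [ 0.52  -0.163  0.133] [75. 28. 92.]
599 [0.56772571 0.19789314 0.11861185] ((571.4375, 196.94845581054688), (85.79106140136719, 85.92024230957031), 72.00183868408203)
```

send_rows(moves=[[100,[-1,-0.48,0],[0,0,0]],[100,[-1,-0.48,0],[0,0,0]],[100,[-1,-0.48,0],[0,0,0]]])

```text
clock: 0.8
tcp_pos: [0.2257, 0.4853, 0.2316]
eef_rot: [0.381, 3.116, -0.002]
force: [-1.8, 0.7, -0.4]
finger_gap: 0.0854
```

send_rows(moves=[[100,[-1,-0.48,0],[0,0,0]],[100,[-1,-0.48,0],[0,0,0]],[100,[-1,-0.48,0],[0,0,0]]])

```text
clock: 1.1
tcp_pos: [0.3113, 0.4149, 0.2314]
eef_rot: [0.382, 3.116, -0.002]
force: [-1.6, -0.2, 0.1]
finger_gap: 0.0856
```

send_rows(moves=[[100,[-1,-0.48,0],[0,0,0]],[100,[-1,-0.48,0],[0,0,0]],[100,[-1,-0.48,0],[0,0,0]]])

```text
clock: 1.4
tcp_pos: [0.3968, 0.3445, 0.2313]
eef_rot: [0.382, 3.116, -0.002]
force: [-0.8, 0.9, -0.1]
finger_gap: 0.0851
```

send_rows(moves=[[100,[-1,-0.48,0],[0,0,0]],[100,[-1,-0.48,0],[0,0,0]],[100,[-1,-0.48,0],[0,0,0]]])

```text
clock: 1.7
tcp_pos: [0.4824, 0.2741, 0.2311]
eef_rot: [0.381, 3.117, -0.003]
force: [-0.4, 1.4, -0.8]
finger_gap: 0.0854
```

send_rows(moves=[[100,[-1,-0.48,0],[0,0,0]],[100,[-1,-0.48,0],[0,0,0]],[100,[-1,-0.48,0],[0,0,0]],[100,[-1,-0.48,0],[0,0,0]],[100,[-1,-0.48,0],[0,0,0]]])

```text
clock: 2.2
tcp_pos: [0.564, 0.209, 0.2312]
eef_rot: [-0.371, -3.119, -0.001]
force: [-0.7, 1.2, -0.2]
finger_gap: 0.0851
```

```bash
cat >> h.py <<'E'
def togo(t):
    s=observe(); Rm=R.from_rotvec(s['eef_rot']).as_matrix()
    print('tcp',s['tcp_pos'].round(4),'togo tool mm',(Rm.T@(np.array(t)-s['tcp_pos'])*1000).round(1))
E
python3 - <<'E'
from h import *
cm=cam('wrist'); im,d=eyes.read_camera('wrist'); save('w1',im); np.savez('w1.npz',im=im,d=d)
uv,P=cloud(cm,d)
m=(np.hypot(P[:,0]-.573,P[:,1]-.198)<.08)&(abs(P[:,2]-.1205)<.006); q=P[m]
print(m.sum(),q.mean(0),cv2.minAreaRect(q[:,:2].astype(np.float32)*1000))
m=(np.hypot(P[:,0]-.573,P[:,1]-.198)<.03)&(P[:,2]<.108)&(P[:,2]>.09); q=P[m]
print(m.sum(),q.mean(0),cv2.minAreaRect(q[:,:2].astype(np.float32)*1000))
K,k1,T=cm
togo([.513,-.0805,.231])
E
```

```text
3667 [0.57236238 0.19807489 0.1195007 ] ((572.6267700195312, 198.3764190673828), (85.11359405517578, 85.47576141357422), 72.6417007446289)
2679 [0.57277177 0.19812182 0.10326554] ((572.87841796875, 198.26377868652344), (56.52983474731445, 58.891136169433594), 74.10438537597656)
tcp [0.5639 0.2093 0.2314] togo tool mm [-1.830e+01 -2.937e+02  2.000e-01]
```

View pics/w1.png

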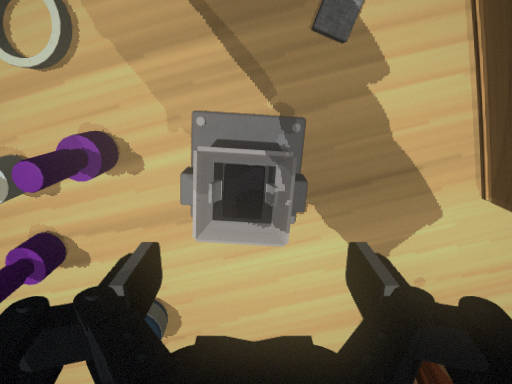

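The wrist picture shows the dock flare centred at pixel (245,195). That gives (0.573, 0.198), which agrees with the top camera. Next I move over the black-capped white round refill, which stands among the purple ones.

send_rows(moves=[[100,[-0.06,-0.98,0],[0,0,0]],[100,[-0.06,-0.98,0],[0,0,0]]])

```text
clock: 2.45
tcp_pos: [0.5463, 0.1119, 0.2313]
eef_rot: [-0.367, -3.12, -0.0]
force: [1.8, -0.2, -0.7]
finger_gap: 0.0855
```

send_rows(moves=[[100,[-0.06,-0.98,0],[0,0,0]],[100,[-0.06,-0.98,0],[0,0,0]]])

```text
clock: 2.65
tcp_pos: [0.5293, 0.0141, 0.2317]
eef_rot: [0.369, 3.119, 0.0]
force: [1.5, -1.3, 0.4]
finger_gap: 0.0851
```

send_rows(moves=[[100,[-0.06,-0.98,0],[0,0,0]],[100,[-0.06,-0.98,0],[0,0,0]],[100,[-0.06,-0.98,0],[0,0,0]],[100,[-0.06,-0.98,0],[0,0,0]]])

```text
clock: 3.05
tcp_pos: [0.5129, -0.0816, 0.2316]
eef_rot: [0.373, 3.119, 0.001]
force: [-1.0, 1.2, -0.1]
finger_gap: 0.0858
```

Run:
```python
from h import *
cm=cam('wrist'); im,d=eyes.read_camera('wrist'); save('w2',im)
uv,P=cloud(cm,d); col=im[uv[:,1],uv[:,0]]
m=(np.hypot(P[:,0]-.513,P[:,1]+.0805)<.03)&(abs(P[:,2]-.13)<.006); q=P[m]
print(m.sum(),q.mean(0),q.min(0),q.max(0),col[m].mean(0),uv[m].mean(0)); c=(q.min(0)+q.max(0))/2
b=(np.hypot(P[:,0]-.513,P[:,1]+.0805)<.045)&(abs(P[:,2]-.05)<.004); print(P[b].min(0),P[b].max(0))
togo([c[0],c[1],.112-.0187])
```

```text
916 [ 0.50960565 -0.079521    0.13101934] [ 0.49687443 -0.09333879  0.1240868 ] [ 0.52393846 -0.06598027  0.13326925] [66.53056769 58.13755459 45.9650655 ] [253.61899563 185.10917031]
[ 0.48584281 -0.10451237  0.04601079] [ 0.53024435 -0.05480019  0.05387964]
tcp [ 0.5131 -0.0806  0.2315] togo tool mm [  2.9   0.2 138.2]
```

View pics/w2.png

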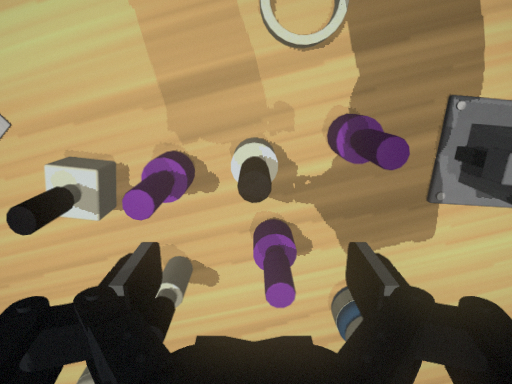

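The picture shows a white round body with a black cap at (253,185). Purple look-alikes surround it at (155,190), (275,260) and (370,140), with the square refill at (75,190) and the slim one at (175,285). The one at (253,185) fits: its body measures about 50 mm wide with a shoulder at z = 0.05. I descend on it.

send_rows(moves=[[100,[0.03,0,0.5],[0,0,0]],[100,[0.03,0,0.8],[0,0,0]],[100,[0.03,0,1],[0,0,0]],[100,[0.03,0,1],[0,0,0]]])

```text
clock: 3.5
tcp_pos: [0.5094, -0.0793, 0.1295]
eef_rot: [-0.368, -3.116, -0.001]
force: [0.7, 0.2, 0.9]
finger_gap: 0.0854
```

send_rows(moves=[[100,[0,0,0.2],[0,0,0]],[100,[0,0,0.38],[0,0,0]],[100,[0,0,0.38],[0,0,0]]])

```text
clock: 3.8
tcp_pos: [0.51, -0.0802, 0.093]
eef_rot: [-0.37, -3.118, -0.0]
force: [-0.3, 0.3, 0.4]
finger_gap: 0.0853
```

send_rows(moves=[[0,[0,0,0],[0,0,0]],[0,[0,0,0],[0,0,0]],[0,[0,0,0],[0,0,0]],[0,[0,0,0],[0,0,0]],[0,[0,0,0],[0,0,0]]])

```text
clock: 4.3
tcp_pos: [0.5106, -0.0814, 0.094]
eef_rot: [0.372, 3.118, 0.0]
force: [-0.9, 1.8, 10.1]
finger_gap: 0.0266
```

send_rows(moves=[[0,[0,0,0],[0,0,0]],[0,[0,0,0],[0,0,0]],[0,[0,0,0],[0,0,0]],[0,[0,0,0],[0,0,0]],[0,[0,0,0],[0,0,0]]])

```text
clock: 4.8
tcp_pos: [0.5106, -0.0814, 0.0941]
eef_rot: [0.372, 3.118, 0.0]
force: [-1.3, 1.4, 9.9]
finger_gap: 0.027
```

send_rows(moves=[[0,[0,0,-0.3],[0,0,0]],[0,[0,0,-0.7],[0,0,0]],[0,[0,0,-1],[0,0,0]],[0,[0,0,-1],[0,0,0]]])

```text
clock: 5.2
tcp_pos: [0.5114, -0.0817, 0.1968]
eef_rot: [0.373, 3.114, -0.0]
force: [-0.3, -0.2, -2.9]
finger_gap: 0.0268
```

send_rows(moves=[[0,[0,0,-0.3],[0,0,0]],[0,[0,0,-0.6],[0,0,0]],[0,[0,0,-0.6],[0,0,0]],[0,[0,0,-0.6],[0,0,0]]])

```text
clock: 5.6
tcp_pos: [0.5099, -0.0815, 0.2528]
eef_rot: [-0.373, -3.119, 0.0]
force: [-0.2, 0.4, -2.8]
finger_gap: 0.0266
```

Run:
```python
from h import *
cm=cam('wrist'); im,d=eyes.read_camera('wrist'); save('w3',im); np.savez('w3.npz',im=im,d=d)
togo([.5727,.1983,.253]); s=observe(); print(s['force'],s['finger_gap'])
T=cm[2]
uv,P=cloud(cm,d)
Rm=R.from_rotvec(s['eef_rot']).as_matrix(); Q=(P-s['tcp_pos'])@Rm
col=im[uv[:,1],uv[:,0]].astype(int)
m=(np.hypot(Q[:,0],Q[:,1])<.04)&(Q[:,2]>.03)&(Q[:,2]<.11)
h,e=np.histogram(Q[m,2],20); print(h,e.round(3))
```

```text
tcp [ 0.5097 -0.0815  0.2523] togo tool mm [  4.7 286.8  -0.8]
[-0.38118535 -0.10553154 -2.48261071] 0.026611293093438963
[  30   40   50  594 1853   68   63   62   61   56   58   53   53   50
   49   47   46   39   42   32] [0.03  0.033 0.036 0.039 0.042 0.045 0.047 0.05  0.053 0.056 0.059 0.062
 0.064 0.067 0.07  0.073 0.076 0.078 0.081 0.084 0.087]
```

View pics/w3.png

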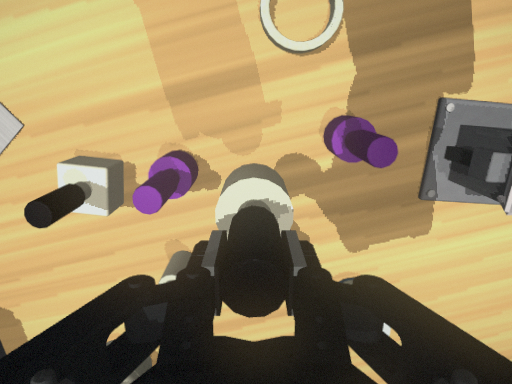

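Run:
```python
from h import *
from scipy.optimize import least_squares
z=np.load('w3.npz'); cm=cam('wrist'); s=observe(); uv,P=cloud(cm,z['d'])
Rm=R.from_rotvec(s['eef_rot']).as_matrix(); Q=(P-s['tcp_pos'])@Rm
m=(np.hypot(Q[:,0],Q[:,1])<.04)&(abs(Q[:,2]-.0425)<.004); q=Q[m]
print(np.linalg.lstsq(np.c_[q[:,:2],np.ones(len(q))],q[:,2],rcond=None)[0],q.min(0),q.max(0))
m=(np.hypot(Q[:,0],Q[:,1])<.045)&(Q[:,2]>.05)&(Q[:,2]<.085); q=Q[m]
f=lambda p:np.hypot(q[:,0]-p[0]-p[2]*(q[:,2]-.065),q[:,1]-p[1]-p[3]*(q[:,2]-.065))-.025
r=least_squares(f,[0,0,0,0],loss='soft_l1',f_scale=.001); print(r.x,np.abs(r.fun).mean(),len(q))
```

```text
[ 0.00795286 -0.00367954  0.04262658] [-0.01571353 -0.02339499  0.03857115] [0.02535132 0.0261109  0.04649992]
[-0.00020572  0.0013875   0.00179641  0.00264815] 0.000137180753859286 630
```

send_rows(moves=[[0,[0.02,0.4,0],[0,0,0]],[0,[0.02,0.8,0],[0,0,0]],[0,[0.02,0.95,0],[0,0,0]]])

```text
clock: 5.95
tcp_pos: [0.5305, 0.0152, 0.2519]
eef_rot: [-0.367, -3.118, -0.002]
force: [0.6, -0.6, -2.4]
finger_gap: 0.0266
```

send_rows(moves=[[0,[0.02,0.4,0],[0,0,0]],[0,[0.02,0.8,0],[0,0,0]],[0,[0.02,0.95,0],[0,0,0]]])

```text
clock: 6.25
tcp_pos: [0.5508, 0.1079, 0.2519]
eef_rot: [-0.367, -3.118, -0.001]
force: [0.1, -0.7, -1.9]
finger_gap: 0.0266
```

send_rows(moves=[[0,[0.01,0.4,0],[0,0,0]],[0,[0.01,0.7,0],[0,0,0]],[0,[0.01,0.9,0],[0,0,0]],[0,[0.01,0.95,0],[0,0,0]],[0,[0.01,0.95,0],[0,0,0]]])

```text
clock: 6.75
tcp_pos: [0.5722, 0.1963, 0.2523]
eef_rot: [-0.372, -3.118, 0.002]
force: [0.1, -0.4, -1.9]
finger_gap: 0.0268
```

Run:
```python
from h import *
from scipy.optimize import least_squares
cm=cam('wrist'); s=observe(); im,d=eyes.read_camera('wrist'); save('w4',im); uv,P=cloud(cm,d)
Rm=R.from_rotvec(s['eef_rot']).as_matrix(); Q=(P-s['tcp_pos'])@Rm
m=(np.hypot(Q[:,0],Q[:,1])<.045)&(Q[:,2]>.05)&(Q[:,2]<.085); q=Q[m]
f=lambda p:np.hypot(q[:,0]-p[0]-p[2]*(q[:,2]-.065),q[:,1]-p[1]-p[3]*(q[:,2]-.065))-.025
r=least_squares(f,[0,0,0,0],loss='soft_l1',f_scale=.001); print(r.x)
m=(np.hypot(P[:,0]-.573,P[:,1]-.198)<.08)&(abs(P[:,2]-.1205)<.004); q=P[m]
print(m.sum(),q.mean(0),cv2.minAreaRect(q[:,:2].astype(np.float32)*1000))
togo([.5727,.1983,.253]); print(Rm[:,2])
```

```text
[-0.00022287  0.00136231  0.00041429  0.00274105]
2060 [0.55823168 0.20147033 0.12034346] ((572.1182250976562, 198.65565490722656), (85.13723754882812, 84.46727752685547), 72.64629364013672)
tcp [0.5723 0.1955 0.2526] togo tool mm [ 0.3  2.8 -0.4]
[-0.00134441 -0.00106399 -0.99999853]
```

View pics/w4.png

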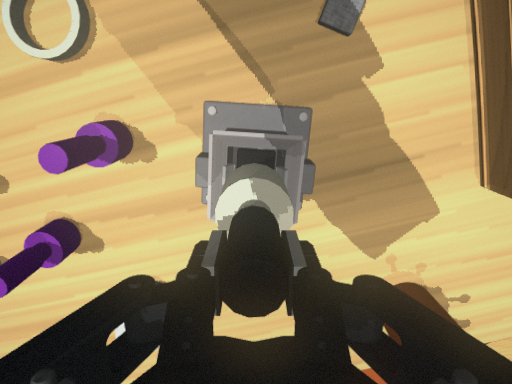

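send_rows(moves=[[0,[0,0.015,0.2],[0,0,0]],[0,[0,0.015,0.35],[0,0,0]],[0,[0,0.015,0.45],[0,0,0]],[0,[0,0.015,0.5],[0,0,0]],[0,[0,0.015,0.5],[0,0,0]]])

```text
clock: 7.3
tcp_pos: [0.5728, 0.1975, 0.2031]
eef_rot: [-0.374, -3.119, 0.001]
force: [-0.3, 0.6, -1.4]
finger_gap: 0.0265
```

send_rows(moves=[[0,[0,0,0.05],[0,0,0]],[0,[0,0,0.1],[0,0,0]],[0,[0,0,0.15],[0,0,0]],[0,[0,0,0.2],[0,0,0]],[0,[0,0,0.2],[0,0,0]]])

```text
clock: 7.8
tcp_pos: [0.5729, 0.1981, 0.1829]
eef_rot: [0.373, 3.119, -0.0]
force: [0.6, -0.7, 3.5]
finger_gap: 0.0263
```

send_rows(moves=[[0,[0,0,0.06],[0,0,0]],[0,[0,0,0.12],[0,0,0]],[0,[0,0,0.18],[0,0,0]],[0,[0,0,0.25],[0,0,0]],[0,[0,0,0.25],[0,0,0]]])

```text
clock: 8.3
tcp_pos: [0.5729, 0.1982, 0.1581]
eef_rot: [0.373, 3.119, 0.0]
force: [0.7, -0.3, 6.6]
finger_gap: 0.0267
```

send_rows(moves=[[0,[0,0,0.06],[0,0,0]],[0,[0,0,0.12],[0,0,0]],[0,[0,0,0.18],[0,0,0]],[0,[0,0,0.24],[0,0,0]],[0,[0,0,0.24],[0,0,0]]])

```text
clock: 8.8
tcp_pos: [0.5731, 0.1982, 0.1344]
eef_rot: [0.373, 3.119, 0.0]
force: [-0.6, -0.9, 11.5]
finger_gap: 0.0268
```

send_rows(moves=[[0,[0,0,0.02],[0,0,0]],[0,[0,0,0.03],[0,0,0]],[0,[0,0,0.03],[0,0,0]]])

```text
clock: 9.1
tcp_pos: [0.5732, 0.1982, 0.132]
eef_rot: [0.373, 3.118, 0.0]
force: [-0.3, -1.2, 12.1]
finger_gap: 0.027
```

Run:
```python
from h import *
from scipy.optimize import least_squares
cm=cam('wrist'); s=observe(); im,d=eyes.read_camera('wrist'); save('w5',im); uv,P=cloud(cm,d)
print(s['tcp_pos'],s['force'])
Rm=R.from_rotvec(s['eef_rot']).as_matrix(); Q=(P-s['tcp_pos'])@Rm
m=(np.hypot(Q[:,0],Q[:,1])<.02)&(abs(Q[:,2]-.043)<.005)&(im[uv[:,1],uv[:,0]].min(1)>100); print(m.sum(),np.median(P[m],0))
save('w5c',cv2.resize(im[100:300,130:400],(800,592),interpolation=cv2.INTER_CUBIC))
```

```text
[0.57317499 0.19816852 0.13197069] [-0.30532385 -1.16475249 12.07417221]
1310 [0.56357066 0.19936882 0.08934496]
```

View pics/w5c.png

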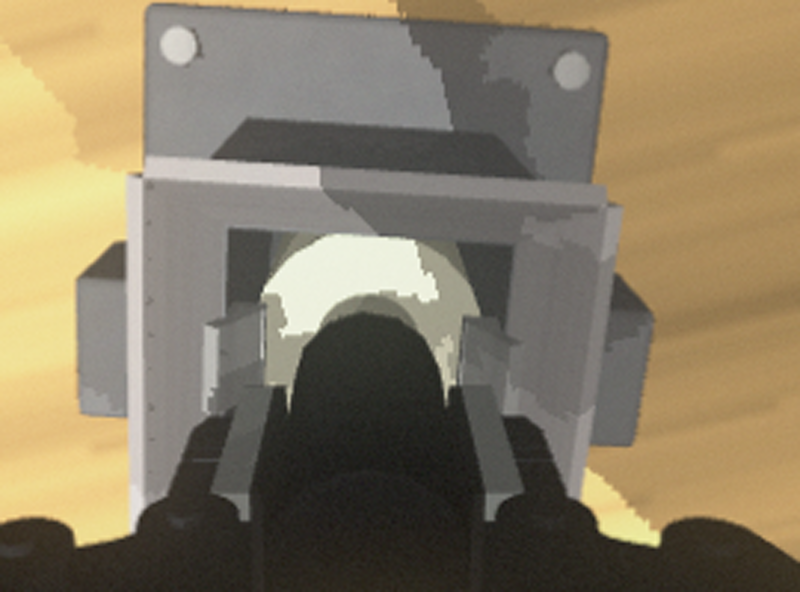

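The shoulder is at z = 0.089, below the catch undersides at 0.094, and both noses sit over it. I ease up a little and read the force, then open.

send_rows(moves=[[0,[0,0,-0.03],[0,0,0]],[0,[0,0,-0.05],[0,0,0]],[0,[0,0,-0.05],[0,0,0]],[0,[0,0,-0.05],[0,0,0]]])

```text
clock: 9.55
tcp_pos: [0.5732, 0.1982, 0.1371]
eef_rot: [0.373, 3.118, 0.001]
force: [-1.0, -0.7, 10.6]
finger_gap: 0.0267
```

send_rows(moves=[[100,[0,0,0],[0,0,0]],[100,[0,0,0],[0,0,0]],[100,[0,0,0],[0,0,0]],[100,[0,0,0],[0,0,0]],[100,[0,0,0],[0,0,0]]])

```text
clock: 10.05
tcp_pos: [0.5728, 0.1981, 0.1362]
eef_rot: [-0.373, -3.119, 0.0]
force: [-1.1, -0.7, -0.4]
finger_gap: 0.085
```

send_rows(moves=[[100,[0,0,0],[0,0,0]],[100,[0,0,-0.3],[0,0,0]],[100,[0,0,-0.7],[0,0,0]],[100,[0,0,-1],[0,0,0]],[100,[0,0,-1],[0,0,0]]])

```text
clock: 10.55
tcp_pos: [0.574, 0.1986, 0.24]
eef_rot: [0.372, 3.114, 0.004]
force: [0.2, -0.6, 0.3]
finger_gap: 0.0856
```

Run:
```python
from h import *
cm=cam('wrist'); im,d=eyes.read_camera('wrist'); uv,P=cloud(cm,d)
m=(np.hypot(P[:,0]-.573,P[:,1]-.198)<.03)&(P[:,2]>.14); print(m.sum(),P[m].mean(0),np.percentile(P[m,2],[50,90]))
i=np.hstack([im,eyes.read_camera('scene')[0]]); save('fin',cv2.resize(i,(800,300),interpolation=cv2.INTER_AREA))
print(observe()['force'])
```

```text
11419 [0.5613062  0.20076308 0.30576399] [0.32490931 0.33488075]
[-0.93564807  0.04215066  0.30426179]
```

View pics/fin.png

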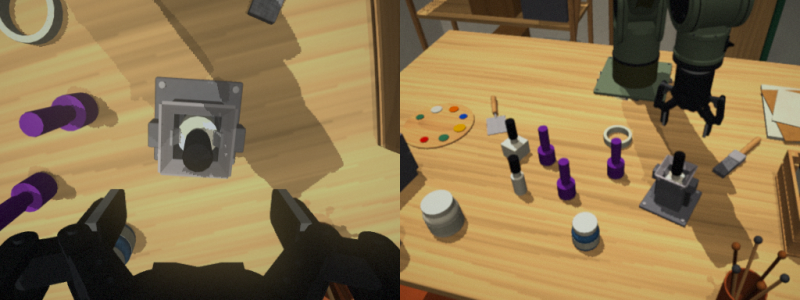

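Run:
```python
from h import *
cm=cam('wrist'); im,d=eyes.read_camera('wrist'); uv,P=cloud(cm,d); r=np.hypot(P[:,0]-.573,P[:,1]-.198)
m=(r<.025)&(P[:,2]>.14)&(P[:,2]<.22); t=np.percentile(P[m,2],98); m&=P[:,2]>t-.005; print('cap',t,P[m].min(0),P[m].max(0))
m=(r<.025)&(abs(P[:,2]-.094)<.008)&(im[uv[:,1],uv[:,0]].min(1)>110); print('shoulder',m.sum(),np.median(P[m],0))
save('fz',cv2.resize(im[80:250,170:340],(600,600),interpolation=cv2.INTER_CUBIC))
```

```text
cap 0.17657076045031345 [0.55946298 0.18599029 0.17169755] [0.58651452 0.21328309 0.17765077]
shoulder 927 [0.56172919 0.19977245 0.09549843]
```

View pics/fz.png

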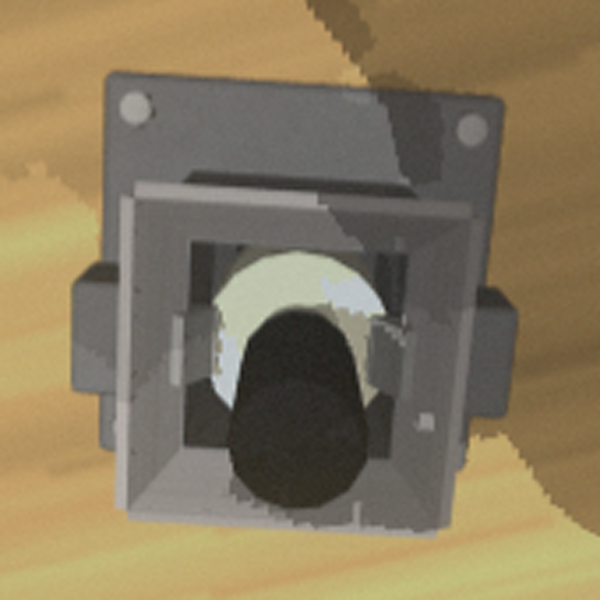

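```bash
python3 -c "
from h import *
print(ctrl.sign_off(), observe()['clock'])"
```

```text
the job is handed in; nothing more can be done
the job is handed in; nothing more can be done
```

The round white refill is loaded in the dock, held down by both catches and standing by itself. I handed the job in at about 11 s of the 42 s allowed; no verdict was reported.

- **What I did:** I gripped the refill by its black cap from among the purple look-alikes and lowered it upright into the flare. I pushed until its shoulder was about 5 mm below the catch undersides. Then I eased up, opened the gripper and raised it clear.
- **Push force:** the wrist force during the push peaked at about 12 N. I saw no sideways load on the way down.
- **Final checks after letting go:** the shoulder measured z = 0.0955 (0.094 expected) and the cap top 0.174–0.177 (0.174 expected). Both are within the roughly 2 mm calibration error. The cap is centred and upright, and both catch noses show over the shoulder.
- **Other things:** the square, slim and purple refills still stand where they were, judged by eye in the last scene picture.
- **Check that failed:** my first cap-height check after release returned a useless value because it picked up the gripper. I repeated it with a tighter filter, and the figures above are from the repeat.

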